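# Pack two objective canisters in their dry case, lid on and clamp shut

### The arm

A 7-joint arm with a two-finger parallel gripper is mounted at the origin on a cart in front of the work surface, level with it; the furniture and walls round the work are solid. World frame = base frame: x ahead of the robot, y to its left, z up, the work surface at z = 0. Lengths are in m, angles in rad, forces in N, time in s.
With the tool pointing down it reaches from about 0.425 to 0.95 m from the base axis. Payload 4.7 kg.
Tool frame: the origin (TCP) lies on the centre line of the jaws, within the pads' length; the fingertips stand 8 mm ahead of it and the grasp point (between the pads) lies 11 mm behind it; z points along the fingers, y is the line along which they close (so a half turn about z gives the same grasp; the last joint's range is limited). The gripper opens to 85 mm and grips with 20 to 120 N. Pads are 22 mm wide; open, the fingers measure 114 mm over their backs; the gripper's body (76 mm by 85 mm) begins 54 mm behind the grasp point. The pads swing forward as they close: fully open they stand 13 mm farther back than shut.
Start: joints at [1.3, 0.469, -0.049, 1.532, 0.024, 1.141, -0.082], TCP at [0.162, -0.655, 0.239] pointing down, gripper open.
Joint ranges: [-2.59, 2.59], [-0.33, 1.99], [-1.39, 1.29], [0.1, 2.45], [-1.04, 4.18], [0.21, 1.99], [-2.66, 2.66]. Speed limits (rad/s): [2.57, 2.57, 3.14, 3.14, 3.14, 3.14, 3.14].

### API

Orientations are given as a 3x3 rotation matrix whose columns are the frame's x, y, z axes.
In Python, from bench import status, eyes, workorder, nets gives the robot as it stands. The module is installed in compiled form; this text tells all that it offers.
- The arm moves only by the tool jog_arm, never from a script. Its argument "steps" is a list of rows, each a list of 7 numbers: the shift along the tool's x, y, z in cm, then the turn, a rotation vector about the tool's x, y, z in degrees, then the opening, from 0 (shut) to 1 (fully open). A call has exactly 8 rows; each row is the pose to reach, as a shift and turn from the pose commanded when the call began, along the tool's axes at that moment; what a row does not reach only later rows make up. A row lasts 1/8 s, in which the tool goes at most 62.5 mm and 10.7 degrees, less where a joint would pass 70% of its speed; a pose out of reach is approached as far as the arm can. A call with a gripper value outside its range is refused whole. The fingers move at their own pace and stop on an object; the grip force is fixed at half the most. Time passes only in rows, so rows that repeat a pose let the fingers close, or fill a call up. It gives the time, the measured TCP pose, the force, the opening and the grip force at its end, in the units of the state.
- status.get_state(): the state, without advancing time (a new reading comes with each control period).
- eyes.read_camera(name): name is "scene" or "side" or "wrist"; returns a dict with "color" (400x640x3 uint8, red, green, blue), "K" (3x3 intrinsics, pixels), "distortion" ([k1, k2, p1, p2, k3] as OpenCV has them; the pictures are not rectified), "R" (3x3) and "t" (3): a world point X has camera coordinates R X + t. Camera axes: x right, y down, z forward; pixel columns grow to the right and rows downward; lengths in m; the calibration is good to about 2 mm. A picture is of the moment at which its call begins. There is no depth.
- workorder.sign_off(): hands the job in; it is judged then, once.
Trained networks look in a picture, given as the dict that the camera call returned (one of the last four; its "shot" number tells which), for a name from the list of things; names that differ only in an ending like _2 or _b are one class to them, and where a whole thing is asked for, a point or a joint stands for the part that bears it (a point fixed in the world has none). Each returns a list of dicts, best first, with "conf" (0 to 1); they miss things now and then, are a little off and sometimes report something else, mostly with a low value. They report only what shows in the picture. A call takes as long as a camera call.
- nets.cut_out(picture, target): "pixels" (400x640 bool, what is visible of it) and "box" ([left, top, right, bottom] in pixels, round what is visible of it).
The state is a dict: "time": time; "joint_pos": joint angles; "qvel": joint speeds; "tau": joint torques, N m; "position": TCP position; "tcp_rot": TCP orientation; "wrist_force": force on the tool from outside, world axes, zero at the start; "wrist_torque": the same for the moment, N m; "grip_width": finger opening in m; "gripper_force": force on a finger pad.
Only numpy, scipy, OpenCV 4.12 (cv2) and the standard library are available. Lean on these libraries where they do the work, as an engineer would, in place of code of your own. Each camera call takes 0.05 s, during which the arm holds its last target. There are 200 camera calls.

### The job

Pack away the two objective canisters in the small grey storage case: stand the white-capped one in the compartment next to the clamp post and the clear-capped one in the other compartment, both upright and set down rather than dropped. Then put the lid squarely on the case so that it seats flat on the rim, and swing the red clamp over it right up to its stop; if the clamp is in the way, swing it clear first. Leave the jars, the carton and the tape roll on it where they are.

Things in the scene. Friction and masses are not known exactly. Their poses are not given: they have to be found in the camera images.
- case: fixed open grey case, 104 (x) x 128 (y) mm outside, rim 74 mm up, walls and floor 4 mm; a 34 mm tall, 4 mm thick divider along its x axis makes two compartments, each 96 (x) x 58 (y) mm. Origin: centre of underside. Clamp post outside the +y wall, 20 mm off, 82 mm tall. Around it: hose in front, circuit board behind (60 mm tall, x over 0.575), 170 mm tall instrument (x over 0.52, y over 0.2)
- white_place (a point): centre of the floor of the compartment at the case's +y end, next to the clamp post: place of the white-capped canister; axes as the case's
- clear_place (a point): centre of the floor of the other compartment (-y end), which is a 10 mm thick black pad (14 mm above the table): place of the clear-capped canister; axes as the case's
- rim_centre (a point): centre of the case's mouth at rim height; axes as the case's
- clamp (a joint): angle of the red swing clamp about its upright post, rad: 0 = at its stop, arm over the lid, pointing along the case's -y; grows clockwise seen from above, passing the robot's side (-x) and then outward, to 2.3. Below about 1.6 arm or knob is over or near the mouth; from 1.9 on it is clear of lid and of a loading gripper. Light friction: it stays where left
- clamp_pivot (a point): on the clamp's axis, 96 mm above the table
- clamp_knob (a point): middle of the black upright knob on the clamp's arm, 16 mm thick, 34 mm tall (101 to 135 mm above the table), 44 mm from the pivot axis: pinch it from above (it turns between the pads) or push it. The 15 mm wide arm below spans 83.5 to 95.5 mm above the table, 2.5 mm over a seated lid
- lid: loose grey lid on the right: plate 104 (x) x 128 (y) x 7 mm, below it a rubber locating frame 5 mm deep that enters the mouth with 5 mm of play all round; 160 g; fits either way round (half turn). Origin: centre of the frame's underside, on which it lies; z up. Nearby a cable climbs at about y = -0.32, 0.05 m high at x = 0.45, 0.15 at 0.55, 0.23 at 0.65
- lid_seat (a point): centre of the underside of the lid's plate, 5 mm above its origin: lies at rim_centre when the lid is seated
- lid_grip (a point): middle of the lid's black grip bar, 37 mm above the lid's origin; the bar is 14 mm wide (lid's x), 40 mm long (lid's y), 14 mm tall, with its underside 18 mm above the plate; grip it across its 14 mm
- white_canister: upright black objective canister with white cap, 42 mm diameter (39 below), 62 mm tall, 90 g; origin: centre of underside. It, the clear-capped one and the green jar stand in any order left of the case, between two grey hoses right of it (a gap of only 75 mm), and right of both. Hoses there run along x, turned some 0.2 rad to -y, up to 60 mm high: close the fingers along them, just wide enough
- clear_canister: upright objective canister, black with a clear cap, 38 mm diameter (35 mm in the lower 30 mm), 52 mm tall, 70 g; origin: centre of its underside
- green_jar: bystander: specimen jar with a black lid and green content, 49 mm diameter, 58 mm tall, in one of the three places the canisters may have; origin: centre of its underside
- grey_jar: bystander: specimen jar with a black lid and grey content, 49 mm diameter, 58 mm tall, far left near the front hose; origin: centre of its underside
- carton: bystander: green carton 60 x 90 x 50 mm, left of the case; origin: centre of its underside
- kapton: bystander: roll of amber tape, 67 mm diameter, 12 mm tall, lying on the green carton; origin: centre of its underside

How it is judged:
On the way, in this order (a step that is already met when the one before it is completed fails the run):
1. both canisters stand released in their own compartments, the lid not yet on (x of white_canister in the frame of white_place between -0.028 and 0.028 m and y of white_canister in the frame of white_place between -0.014 and 0.014 m and z of white_canister in the frame of white_place between -0.006 and 0.006 m and angle between each of white_canister, clear_canister's own z axis and vertical below 0.12 rad and linear speed of each of white_canister, clear_canister below 0.03 m/s and x of clear_canister in the frame of clear_place between -0.028 and 0.028 m and y of clear_canister in the frame of clear_place between -0.014 and 0.014 m and z of clear_canister in the frame of clear_place between -0.006 and 0.006 m and contact force between the fingers and white_canister below 0.2 N and contact force between the fingers and clear_canister below 0.2 N), for 0.2 s.
2. the lid lies seated on the rim, released, the clamp not yet over it (x of lid_seat in the frame of rim_centre between -0.008 and 0.008 m and y of lid_seat in the frame of rim_centre between -0.008 and 0.008 m and z of lid_seat in the frame of rim_centre between -0.004 and 0.003 m and angle between the z axis of lid and the z axis of case, either way round below 0.03 rad and angle between the y axis of lid and the y axis of case, either way round below 0.12 rad and linear speed of lid below 0.03 m/s and contact force between the fingers and lid below 0.2 N and value of joint clamp above 0.8 rad), for 0.2 s.
At the end, for the whole second after the job is handed in: White-capped canister upright by the clamp post, clear-capped one upright in the other compartment (28 mm in x, 14 mm in y of its centre); lid flat on the rim (8 mm sideways, 3 mm in height, 0.03 rad); clamp within 0.12 rad of its stop; all at rest, bystanders within 30 mm (x of white_canister in the frame of white_place between -0.028 and 0.028 m and y of white_canister in the frame of white_place between -0.014 and 0.014 m and z of white_canister in the frame of white_place between -0.006 and 0.006 m and angle between each of white_canister, clear_canister's own z axis and vertical below 0.12 rad and linear speed of each of white_canister, clear_canister, lid below 0.03 m/s and x of clear_canister in the frame of clear_place between -0.028 and 0.028 m and y of clear_canister in the frame of clear_place between -0.014 and 0.014 m and z of clear_canister in the frame of clear_place between -0.006 and 0.006 m and x of lid_seat in the frame of rim_centre between -0.008 and 0.008 m and y of lid_seat in the frame of rim_centre between -0.008 and 0.008 m and z of lid_seat in the frame of rim_centre between -0.004 and 0.003 m and angle between the z axis of lid and the z axis of case, either way round below 0.03 rad and angle between the y axis of lid and the y axis of case, either way round below 0.12 rad and value of joint clamp below 0.12 rad); the robot touches nothing.
It fails at once if the white canister is dropped into the case (reaches its floor faster than 0.6 m/s) (horizontal distance between white_canister and case below 0.07 m and z of white_canister in the frame of case below 0.03 m and linear speed of white_canister above 0.6 m/s).
It fails at once if the clear canister is dropped into the case (reaches its floor faster than 0.6 m/s) (horizontal distance between clear_canister and case below 0.07 m and z of clear_canister in the frame of case below 0.03 m and linear speed of clear_canister above 0.6 m/s).
It fails at once if a canister is tipped over (angle between any of white_canister, clear_canister's own z axis and vertical above 0.6 rad).
It fails at once if a bystander is moved by more than 30 mm (distance of any of green_jar, grey_jar, carton, kapton from where it was at the start of the episode above 0.03 m).
It also fails if it takes over 72 s, if anything falls off the work surface, if the arm or the gripper's body presses on something with over 40 N, if the wrist force passes 120 N, or if a joint passes its speed limit or range.

## Working session

There is one attempt and no reset: what is moved stays moved. The work goes in short steps, Python scripts to look and compute and a tool call to move; the robot and the scene stay as the last step left them, time stands still between calls to the robot, and variables do not carry over. Pictures are saved under pics/ and viewed, at most 10 in all, crops included, and the job is handed in when it is done.

Besides the shell and the picture viewer there is one more tool, called after ">>>" as name(argument=value, ...), one argument or row to a line, values as JSON. jog_arm: Moves the arm, as the interface text tells. Its arguments: {"type":"object","properties":{"steps":{"type":"array"}},"required":["steps"]}

```bash
mkdir -p pics; cat > h.py <<'E'
import numpy as np, cv2
from bench import status, eyes, workorder, nets
def shot(n,save=None):
    p=eyes.read_camera(n)
    if save: cv2.imwrite('pics/'+save,p['color'][:,:,::-1])
    return p
def ray(p,uv):
    K=np.array(p['K'],float);D=np.array(p['distortion'],float)
    q=cv2.undistortPoints(np.array(uv,float).reshape(-1,1,2),K,D).reshape(-1,2)
    R=np.array(p['R']);t=np.array(p['t'])
    d=np.c_[q,np.ones(len(q))]@R
    return -R.T@t, d/np.linalg.norm(d,axis=1)[:,None]
def atz(p,uv,z):
    o,d=ray(p,uv); return o+d*((z-o[2])/d[:,2])[:,None]
def proj(p,X):
    R=np.array(p['R']);r=cv2.Rodrigues(R)[0]
    return cv2.projectPoints(np.array(X,float).reshape(-1,1,3),r,np.array(p['t'],float),np.array(p['K'],float),np.array(p['distortion'],float))[0].reshape(-1,2)
def tri(obs):
    A=np.zeros((3,3));b=np.zeros(3)
    for p,uv in obs:
        o,d=ray(p,uv);M=np.eye(3)-np.outer(d[0],d[0]);A+=M;b+=M@o
    return np.linalg.solve(A,b)
E
python3 - <<'E'
from h import *
s=status.get_state();print({k:np.round(v,3).tolist() for k,v in s.items()})
for n in('scene','side'):
    p=shot(n,n+'0.png');print(n,np.round(-np.array(p['R']).T@p['t'],3),np.round(p['K'],0).tolist(),p['shot'])
    for t in('white_canister','clear_canister','green_jar','grey_jar','case','lid','clamp','clamp_knob','lid_grip','carton','kapton'):
        print(t,[(round(float(r['conf']),2),np.round(r['box']).tolist(),int(r['pixels'].sum())) for r in nets.cut_out(p,t)[:3]])
E
```

```text
{'time': 0.0, 'joint_pos': [1.3, 0.469, -0.049, 1.534, 0.024, 1.141, -0.082], 'qvel': [-0.002, -0.0, 0.0, -0.0, 0.0, -0.0, -0.001], 'tau': [-0.001, -51.032, -0.047, -23.772, 0.011, 0.008, -0.0], 'position': [0.162, -0.655, 0.238], 'tcp_rot': [[0.971, 0.239, -0.001], [0.239, -0.971, 0.002], [-0.0, -0.002, -1.0]], 'wrist_force': [0.66, 0.36, -0.058], 'wrist_torque': [0.002, 0.016, 0.002], 'gripper_force': 0.0, 'grip_width': 0.085}
scene [-0.709 -0.798  0.711] [[434.0, 0.0, 326.0], [0.0, 434.0, 194.0], [0.0, 0.0, 1.0]] 1
white_canister [(0.63, [251.0, 182.0, 262.0, 201.0], 172), (0.25, [274.0, 170.0, 318.0, 210.0], 1134)]
clear_canister [(0.53, [349.0, 207.0, 359.0, 219.0], 129)]
green_jar [(0.78, [371.0, 210.0, 383.0, 236.0], 267)]
grey_jar []
case [(0.92, [275.0, 169.0, 320.0, 208.0], 1086)]
lid [(0.89, [417.0, 226.0, 464.0, 249.0], 733)]
clamp [(0.45, [277.0, 176.0, 285.0, 183.0], 58)]
clamp_knob [(0.42, [370.0, 213.0, 384.0, 236.0], 250)]
lid_grip [(0.88, [415.0, 226.0, 465.0, 254.0], 789)]
carton []
kapton []
side [0.302 1.107 0.679] [[460.0, 0.0, 319.0], [0.0, 460.0, 206.0], [0.0, 0.0, 1.0]] 2
white_canister [(0.81, [288.0, 283.0, 310.0, 322.0], 506)]
clear_canister [(0.48, [308.0, 208.0, 318.0, 228.0], 119)]
green_jar [(0.77, [324.0, 192.0, 339.0, 210.0], 240)]
grey_jar [(0.71, [308.0, 171.0, 347.0, 191.0], 311), (0.67, [309.0, 314.0, 329.0, 345.0], 661)]
case [(0.67, [265.0, 236.0, 319.0, 294.0], 2450)]
lid [(0.8, [308.0, 173.0, 347.0, 194.0], 390)]
clamp [(0.64, [282.0, 235.0, 306.0, 263.0], 274)]
clamp_knob [(0.51, [282.0, 235.0, 308.0, 264.0], 243)]
lid_grip [(0.59, [302.0, 177.0, 346.0, 197.0], 398), (0.41, [308.0, 314.0, 332.0, 345.0], 692)]
carton [(0.71, [266.0, 309.0, 300.0, 360.0], 827)]
kapton [(0.96, [267.0, 312.0, 297.0, 340.0], 637)]
```

```bash
python3 - <<'E'
import cv2
a=cv2.imread('pics/scene0.png')[150:265,225:480];b=cv2.imread('pics/side0.png')[160:370,200:440]
cv2.imwrite('pics/sc1.png',cv2.resize(a,None,fx=3.1,fy=3.1,interpolation=2))
cv2.imwrite('pics/si1.png',cv2.resize(b,None,fx=2.85,fy=2.85,interpolation=2))
E
```

```text
(no output)
```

View pics/sc1.png

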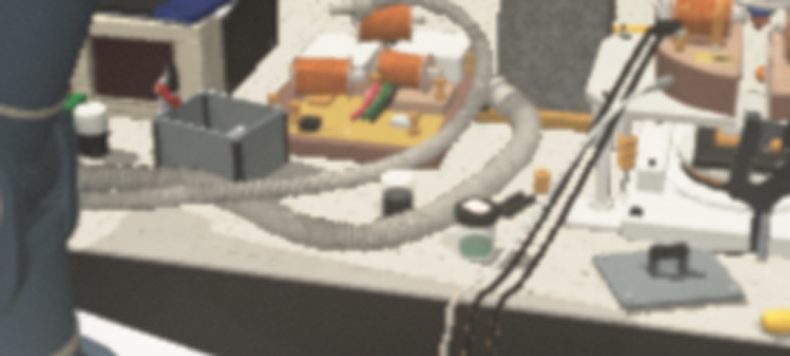

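View pics/si1.png

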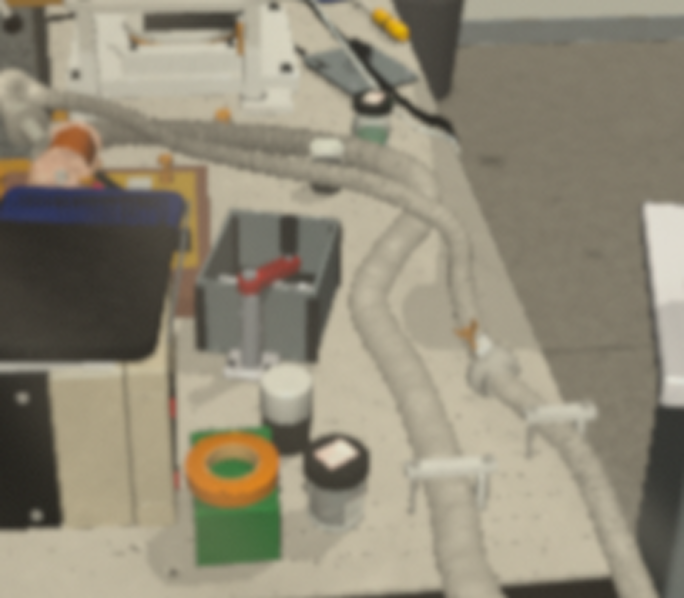

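```bash
python3 - <<'E'
from h import *
a=shot('scene');b=shot('side');w=shot('wrist')
print('wrist',np.round(-np.array(w['R']).T@w['t'],3),np.round(w['R'],3).tolist(),np.round(w['K']).tolist())
for t,z in(('white_canister',.031),('clear_canister',.03),('green_jar',.03),('lid',.01),('case',.04),('clamp',.1)):
    o=[]
    for p in(a,b):
        r=nets.cut_out(p,t)
        if r:
            v,u=np.nonzero(r[0]['pixels']);o.append((p,[u.mean(),v.mean()]))
    print(t,[np.round(atz(p,uv,z)[0],3).tolist() for p,uv in o],np.round(tri(o),3) if len(o)>1 else '')
g=np.array([[155,118],[212,92],[288,128],[235,145]])/3.1+[225,150]
print('case rim',np.round(atz(a,g,.074),3).tolist())
g=np.array([[233,212],[341,222],[318,290],[200,280]])/2.85+[200,160]
print('case rim side',np.round(atz(b,g,.074),3).tolist())
g=np.array([[247,284],[290,264]])/2.85+[200,160]
print('clamp side',np.round(atz(b,g,.095),3).tolist())
E
```

```text
wrist [ 0.243 -0.636  0.374] [[0.239, -0.971, -0.0], [-0.92, -0.227, 0.32], [-0.311, -0.076, -0.947]] [[345.0, 0.0, 312.0], [0.0, 345.0, 203.0], [0.0, 0.0, 1.0]]
white_canister [[0.466, 0.305, 0.031], [0.454, 0.292, 0.031]] [0.454 0.296 0.036]
clear_canister [[0.497, -0.124, 0.03], [0.5, 0.131, 0.03]] [ 0.562 -0.057 -0.053]
green_jar [[0.459, -0.242, 0.03], [0.453, -0.25, 0.03]] [ 0.453 -0.245  0.033]
lid [[0.498, -0.444, 0.01], [0.494, -0.434, 0.01]] [ 0.496 -0.443  0.008]
case [[0.519, 0.144, 0.04], [0.498, 0.146, 0.04]] [0.503 0.138 0.041]
clamp [[0.5, 0.199, 0.1], [0.483, 0.187, 0.1]] [0.484 0.189 0.104]
case rim [[0.452, 0.185, 0.074], [0.554, 0.174, 0.074], [0.505, 0.026, 0.074], [0.434, 0.053, 0.074]]
case rim side [[0.544, 0.073, 0.074], [0.442, 0.074, 0.074], [0.445, 0.19, 0.074], [0.546, 0.192, 0.074]]
clamp side [[0.498, 0.223, 0.095], [0.469, 0.187, 0.095]]
```

>>> jog_arm(
  steps=[
    [4.6,-3.4,-0.5,0,0,-9.5,1],
    [9.1,-6.9,-1,0,0,-19,1],
    [13.7,-10.3,-1.5,0,0,-28.5,1],
    [18.2,-13.8,-2,0,0,-38,1],
    [22.8,-17.2,-2.5,0,0,-47.5,1],
    [27.3,-20.7,-3,0,0,-57,1],
    [31.9,-24.1,-3.5,0,0,-66.5,1],
    [36.4,-27.6,-4,0,0,-76,1],
  ],
)

```text
time: 2.95
position: [0.45, -0.2988, 0.2799]
tcp_rot: [[-0.003, 1.0, 0.001], [1.0, 0.003, -0.001], [-0.001, 0.001, -1.0]]
wrist_force: [-0.2, -0.5, -0.5]
grip_width: 0.0852
gripper_force: 0.0
```

```bash
cat >> h.py <<'E'
from scipy.optimize import minimize
def box(x0,x1,y0,y1,z0,z1): return np.array([[x,y,z] for x in(x0,x1) for y in(y0,y1) for z in(z0,z1)])
def cyl(r,z0,z1):
    a=np.linspace(0,2*np.pi,24,endpoint=False); return np.array([[r*np.cos(t),r*np.sin(t),z] for t in a for z in(z0,z1)])
LID=[box(-.052,.052,-.064,.064,.005,.012),box(-.007,.007,-.02,.02,.012,.044)]
WHITE=[cyl(.0195,0,.035),cyl(.021,.035,.062)]
CLEAR=[cyl(.0175,0,.03),cyl(.019,.03,.052)]
def sil(p,parts,q,z=0):
    c,s=np.cos(q[2]),np.sin(q[2]);R=np.array([[c,-s,0],[s,c,0],[0,0,1]])
    m=np.zeros((400,640),np.uint8)
    for P in parts:
        uv=proj(p,P@R.T+[q[0],q[1],z]);h=cv2.convexHull((uv*16).astype(np.int32));cv2.fillConvexPoly(m,h,255,cv2.LINE_AA,4)
    return m/255.
def fit(obs,parts,q0,yaw=False,z=0):
    def f(v):
        q=[v[0],v[1],v[2]*10 if yaw else 0]
        e=0
        for p,mk in obs:
            m=sil(p,parts,q,z); e+=1-np.minimum(m,mk).sum()/np.maximum(m,mk).sum()
        return e/len(obs)
    s=np.array([[0,0,0],[.012,0,0],[0,.012,0],[0,0,.015]]) if yaw else np.array([[0,0],[.012,0],[0,.012]])
    x0=np.array(q0,float)[:3 if yaw else 2]
    r=minimize(f,x0,method='Nelder-Mead',options=dict(initial_simplex=x0+s,xatol=1e-4,fatol=1e-4,maxiter=200))
    r=minimize(f,r.x,method='Nelder-Mead',options=dict(initial_simplex=r.x+s/3,xatol=1e-4,fatol=1e-4,maxiter=200))
    x=r.x.copy()
    if yaw:x[2]*=10
    return np.round(x,4),round(1-r.fun,3)
E
python3 - <<'E'
from h import *
w=shot('wrist','w1.png')
a=shot('scene');
ms={}
for t in('lid','green_jar','clear_canister'):
    for n,p in(('w',w),('s',a)):
        r=nets.cut_out(p,t)
        if r: ms[t,n]=r[0]['pixels'];print(t,n,round(r[0]['conf'],2),np.round(r[0]['box']))
for o in([w],[a],[w,a]):
    for g in(-.02,.02): print(fit([(p,ms['lid','w' if p is w else 's']) for p in o if ('lid','w' if p is w else 's') in ms],LID,[.495,-.44,g],True))
E
```

```text
lid w 0.9 [286. 213. 403. 320.]
lid s 0.76 [415. 227. 468. 250.]
green_jar w 0.66 [291.  91. 339. 140.]
green_jar s 0.71 [372. 211. 383. 237.]
clear_canister w 0.6 [334.   0. 373.  20.]
clear_canister s 0.56 [348. 208. 358. 217.]
(array([ 0.496 , -0.4442,  0.6764]), np.float64(0.932))
(array([ 0.4965, -0.4438,  0.6747]), np.float64(0.932))
(array([ 0.5025, -0.4405, -0.6087]), np.float64(0.743))
(array([ 0.5029, -0.4396,  0.6881]), np.float64(0.888))
(array([ 0.4978, -0.4434,  0.6754]), np.float64(0.903))
(array([ 0.4977, -0.4433,  0.6723]), np.float64(0.903))
```

View pics/w1.png

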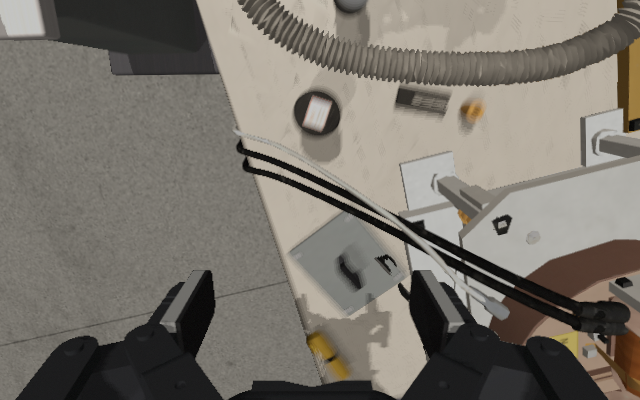

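>>> jog_arm(
  steps=[
    [5.5,0,-0.2,0,0,0,1],
    [11,0,-0.5,0,0,0,1],
    [16.5,0,-0.7,0,0,0,1],
    [22,0,-1,0,0,0,1],
    [27.5,0.2,-1.2,0,0,0,0.5],
    [33,0.4,-1.5,0,0,0,0.5],
    [38.5,0.7,-1.7,0,0,0,0.5],
    [44,1,-2,0,0,0,0.5],
  ],
)

```text
time: 4.35
position: [0.4604, 0.1399, 0.2995]
tcp_rot: [[0.006, 1.0, 0.001], [1.0, -0.006, -0.001], [-0.001, 0.001, -1.0]]
wrist_force: [1.3, -0.7, -0.7]
grip_width: 0.0428
gripper_force: 0.0
```

```bash
python3 - <<'E'
from h import *
w=shot('wrist','w2.png')
for t in('white_canister','clamp','clamp_knob','case','clear_canister','grey_jar'):
    r=nets.cut_out(w,t)
    print(t,[(round(x['conf'],2),np.round(x['box']).tolist()) for x in r[:2]])
    if r and t=='white_canister': print(fit([(w,r[0]['pixels'])],WHITE,[.46,.298]))
E
```

```text
white_canister [(0.89, [283.0, 1.0, 325.0, 38.0])]
(array([0.4555, 0.2948]), np.float64(0.964))
clamp [(0.93, [314.0, 91.0, 366.0, 154.0])]
clamp_knob [(0.64, [297.0, 379.0, 321.0, 383.0]), (0.58, [319.0, 89.0, 363.0, 152.0])]
case [(0.92, [296.0, 83.0, 407.0, 236.0])]
clear_canister [(0.88, [320.0, 328.0, 344.0, 364.0]), (0.38, [298.0, 85.0, 405.0, 239.0])]
grey_jar [(0.32, [298.0, 85.0, 403.0, 235.0])]
```

View pics/w2.png

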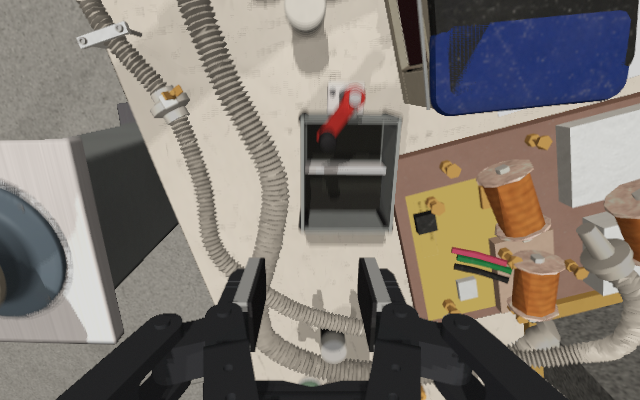

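```bash
python3 - <<'E'
from h import *
w=shot('wrist');s=shot('side')
CASE=[box(-.052,.052,-.064,.064,0,.074)]
mc=nets.cut_out(w,'case')[0]['pixels'];cl=nets.cut_out(w,'clamp')[0]['pixels']
fc=cv2.morphologyEx((mc|cl).astype(np.uint8),cv2.MORPH_CLOSE,np.ones((9,9)))
for m in(mc,fc): print('case',fit([(w,m)],CASE,[.5,.13,0],True))
r=nets.cut_out(w,'clear_canister')[0]; print('clear',r['conf'],fit([(w,r['pixels'])],CLEAR,[.5,-.12]))
r=nets.cut_out(s,'white_canister')[0];rw=nets.cut_out(w,'white_canister')[0]
print('white',fit([(s,r['pixels'])],WHITE,[.455,.295]),fit([(s,r['pixels']),(w,rw['pixels'])],WHITE,[.455,.295]))
print('pivot,knob',np.round(atz(w,[[355,97]],.096),4),np.round(atz(w,[[327,134]],.135),4),np.round(atz(w,[[327,147]],.101),4))
print('rim',np.round(atz(w,[[301,114],[399,113],[393,230],[301,230]],.074),4).tolist())
E
```

```text
case (array([ 0.5007,  0.1262, -0.0242]), np.float64(0.897))
case (array([ 0.5006,  0.1261, -0.0203]), np.float64(0.897))
clear 0.57 (array([ 0.4902, -0.1288]), np.float64(0.736))
white (array([0.4524, 0.2967]), np.float64(0.813)) (array([0.455 , 0.2947]), np.float64(0.871))
pivot,knob [[0.5025 0.21   0.096 ]] [[0.4747 0.1808 0.135 ]] [[0.4763 0.1639 0.101 ]]
rim [[0.4509, 0.1931, 0.074], [0.5504, 0.1936, 0.074], [0.553, 0.0647, 0.074], [0.4488, 0.0655, 0.074]]
```

>>> jog_arm(
  steps=[
    [1.9,0.7,4,0,0,0,0.5],
    [3.8,1.5,8,0,0,0,0.5],
    [3.8,1.5,12,0,0,0,0.5],
    [3.8,1.5,16,0,0,0,0.5],
    [3.8,1.5,18.6,0,0,0,0.5],
    [3.8,1.5,18.6,0,0,0,0.1],
    [3.8,1.5,18.6,0,0,0,0.05],
    [3.8,1.5,18.6,0,0,0,0.0],
  ],
)

```text
time: 6.05
position: [0.475, 0.1777, 0.1137]
tcp_rot: [[0.003, 1.0, 0.0], [1.0, -0.003, 0.0], [0.0, 0.0, -1.0]]
wrist_force: [0.1, 0.7, -6.3]
grip_width: 0.0141
gripper_force: 58.7
```

>>> jog_arm(
  steps=[
    [0.6,-0.6,0,0,0,0,0],
    [1.3,-1.1,0,0,0,0,0],
    [2.1,-1.5,0,0,0,0,0],
    [2.9,-1.7,0,0,0,0,0],
    [3.6,-1.7,0,0,0,0,0],
    [4.3,-1.6,0,0,0,0,0],
    [4.9,-1.5,0,0,0,0,0],
    [5.3,-1.3,0,0,0,0,0],
  ],
)

```text
time: 7.05
position: [0.4581, 0.2299, 0.1134]
tcp_rot: [[0.003, 1.0, -0.007], [1.0, -0.003, -0.004], [-0.005, -0.007, -1.0]]
wrist_force: [-11.7, -4.1, 4.6]
grip_width: 0.0125
gripper_force: 55.7
```

>>> jog_arm(
  steps=[
    [0,0,0,0,0,0,0.3],
    [0,0,0,0,0,0,0.3],
    [0,0,-3,0,0,0,0.35],
    [0,0,-6,0,0,0,0.5],
    [1,0,-9,0,0,0,0.6],
    [2,0,-12,0,0,0,0.7],
    [4,0,-12,0,0,0,0.7],
    [4,0,-12,0,0,0,0.7],
  ],
)

```text
time: 8.05
position: [0.4627, 0.2721, 0.2344]
tcp_rot: [[0.001, 1.0, 0.002], [1.0, -0.001, 0.002], [0.002, 0.002, -1.0]]
wrist_force: [-0.4, -0.1, -0.2]
grip_width: 0.0602
gripper_force: 0.0
```

```bash
python3 - <<'E'
from h import *
w=shot('wrist','w3.png');s=shot('side')
for n,p in(('w',w),('s',s)):
  for t,P,q in(('white_canister',WHITE,[.455,.295]),('grey_jar',[cyl(.0245,0,.058)],[.4,.35])):
    r=nets.cut_out(p,t)
    for x in r[:2]: print(n,t,round(x['conf'],2),np.round(x['box']),fit([(p,x['pixels'])],P,q))
r=nets.cut_out(w,'clamp');print([(round(x['conf'],2),x['box']) for x in r])
E
```

```text
w white_canister 0.94 [282. 129. 324. 182.] (array([0.4558, 0.2955]), np.float64(0.852))
w grey_jar 0.82 [213.  37. 272.  98.] (array([0.4055, 0.3708]), np.float64(0.87))
s white_canister 0.97 [291. 282. 311. 320.] (array([0.4527, 0.2946]), np.float64(0.867))
s grey_jar 0.62 [306. 313. 330. 345.] (array([0.4047, 0.3672]), np.float64(0.804))
s grey_jar 0.45 [270. 233. 321. 292.] (array([0.4 , 0.35]), np.float64(0.0))
[(0.95, [294.4, 238.1, 365.0, 280.8])]
```

View pics/w3.png

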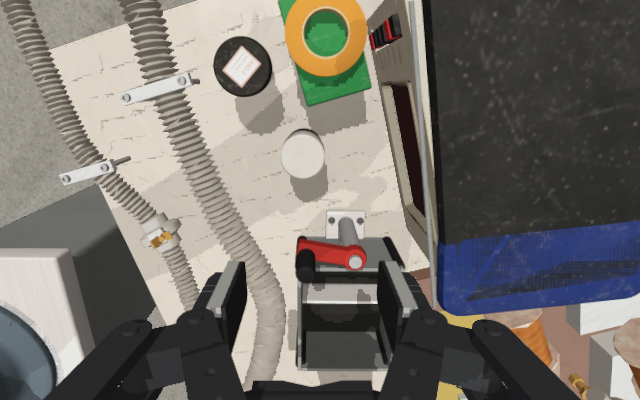

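```bash
python3 - <<'E'
from h import *
w=shot('wrist','w4.png')
r=nets.cut_out(w,'clamp')[0]
im=w['color'].astype(int);red=(im[...,0]>120)&(im[...,1]<70)&r['pixels']
v,u=np.nonzero(red);X=atz(w,np.c_[u,v],.0955);print(red.sum(),X.min(0),X.max(0))
(cx,cy),_,a=cv2.minAreaRect((X[:,:2]*1000).astype(np.float32));print(cx,cy,_,a)
print(np.round(atz(w,[[356,262]],.096),4),np.round(atz(w,[[306,252]],.135),4),np.round(atz(w,[[306,267]],.118),4))
# tip pixel of reds
c=(0.502,.212);
for th in(1.7,1.8,1.9,2.0,2.1): print(th,np.round(proj(w,[[c[0]-.044*np.sin(th),c[1]-.044*np.cos(th),z] for z in(.101,.135)])).tolist())
print(np.round(proj(w,[[.502,.212,.096]])))
E
```

```text
985 [0.45124062 0.1995759  0.0955    ] [0.51200174 0.22809044 0.0955    ]
481.6014099121094 213.5190887451172 (23.836212158203125, 61.75193405151367) 83.71287536621094
[[0.5023 0.2049 0.096 ]] [[0.459  0.2347 0.135 ]] [[0.4585 0.2124 0.118 ]]
1.7 [[306.0, 252.0], [305.0, 272.0]]
1.8 [[307.0, 247.0], [306.0, 267.0]]
1.9 [[308.0, 243.0], [308.0, 262.0]]
2.0 [[310.0, 238.0], [310.0, 257.0]]
2.1 [[313.0, 234.0], [313.0, 253.0]]
[[356. 255.]]
```

>>> jog_arm(
  steps=[
    [-6,0,0,0,0,0,0],
    [-9,0,2,0,0,0,0],
    [-9,0,7,0,0,0,0],
    [-9,0,12.1,0,0,0,0],
    [-8.2,0,12.1,0,0,0,0],
    [-7.4,0.1,12.1,0,0,0,0],
    [-6.6,0.2,12.1,0,0,0,0],
    [-5.8,0.3,12.1,0,0,0,0],
  ],
)

```text
time: 9.5
position: [0.4668, 0.2127, 0.1139]
tcp_rot: [[0.003, 1.0, 0.004], [1.0, -0.003, -0.001], [-0.001, 0.004, -1.0]]
wrist_force: [2.5, -6.2, 2.8]
grip_width: -0.0001
gripper_force: 2.9
```

>>> jog_arm(
  steps=[
    [-0.5,0,0,0,0,0,0],
    [0,0,-6,0,0,0,0.4],
    [6,-1,-6,0,0,0,0.7],
    [8.2,-1.2,-3,0,0,0,0.7],
    [8.2,-1.2,2,0,0,0,0.7],
    [8.2,-1.2,6,0,0,0,0.7],
    [8.2,-1.2,8,0,0,0,0.7],
    [8.2,-1.2,8,0,0,0,0.2],
  ],
)

```text
time: 10.5
position: [0.4532, 0.2949, 0.0318]
tcp_rot: [[0.002, 1.0, -0.001], [1.0, -0.002, -0.0], [-0.0, -0.001, -1.0]]
wrist_force: [0.3, -0.8, 1.1]
grip_width: 0.0431
gripper_force: 0.4
```

>>> jog_arm(
  steps=[
    [0,0,0,0,0,0,0.2],
    [0,0,0,0,0,0,0.2],
    [0,0,0,0,0,0,0.2],
    [0,0,-3,0,0,0,0.2],
    [0,0,-8,0,0,0,0.2],
    [0,0,-13,0,0,0,0.2],
    [-4,2,-16,0,0,0,0.2],
    [-8,4,-16,0,0,0,0.2],
  ],
)

```text
time: 11.5
position: [0.495, 0.2152, 0.1957]
tcp_rot: [[0.001, 1.0, 0.007], [1.0, -0.001, 0.002], [0.002, 0.007, -1.0]]
wrist_force: [0.8, 0.4, -1.2]
grip_width: 0.0408
gripper_force: 60.8
```

```bash
python3 - <<'E'
from h import *
w=shot('wrist','w5.png')
st=status.get_state();print(st['position'],st['grip_width'],st['time'])
E
```

```text
[0.49796466 0.20675163 0.19349124] 0.040946273591163325 11.55
```

View pics/w5.png

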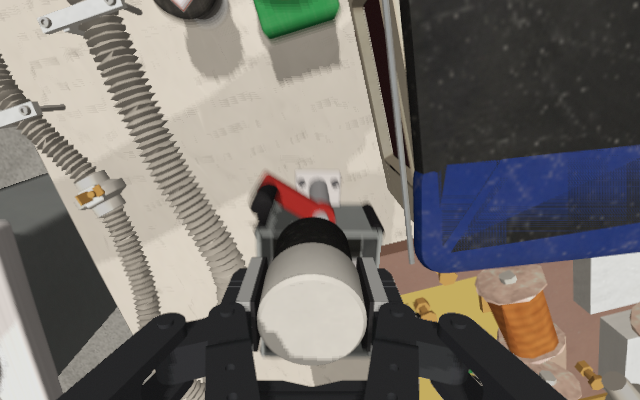

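>>> jog_arm(
  steps=[
    [-2,0.2,0,0,0,0,0.2],
    [-4,0.5,0,0,0,0,0.2],
    [-5.6,0.5,1,0,0,0,0.2],
    [-5.6,0.5,3,0,0,0,0.2],
    [-5.6,0.5,5,0,0,0,0.2],
    [-5.6,0.5,6.4,0,0,0,0.2],
    [-5.6,0.5,6.4,0,0,0,0.2],
    [-5.6,0.5,6.4,0,0,0,0.2],
  ],
)

```text
time: 12.55
position: [0.4985, 0.1591, 0.1288]
tcp_rot: [[0.002, 1.0, 0.001], [1.0, -0.002, 0.0], [0.0, 0.001, -1.0]]
wrist_force: [-0.2, -0.6, -1.2]
grip_width: 0.0409
gripper_force: 60.8
```

```bash
python3 - <<'E'
from h import *
p=shot('side','s6.png');st=status.get_state();print(st['position'],st['time'])
a=p['color'][215:310,230:350,::-1];cv2.imwrite('pics/s6c.png',cv2.resize(a,None,fx=6,fy=6,interpolation=2))
for X in([.501,.159,.004],[.501,.128,.074],[.449,.192,.074],[.553,.192,.074],[.449,.064,.074],[.553,.064,.074]): print(X,((proj(p,[X])-[230,215])*6).round().tolist())
E
```

```text
[0.49860812 0.15909288 0.12896703] 12.6
[0.501, 0.159, 0.004] [[369.0, 368.0]]
[0.501, 0.128, 0.074] [[382.0, 189.0]]
[0.449, 0.192, 0.074] [[479.0, 283.0]]
[0.553, 0.192, 0.074] [[224.0, 258.0]]
[0.449, 0.064, 0.074] [[526.0, 125.0]]
[0.553, 0.064, 0.074] [[295.0, 104.0]]
```

View pics/s6c.png

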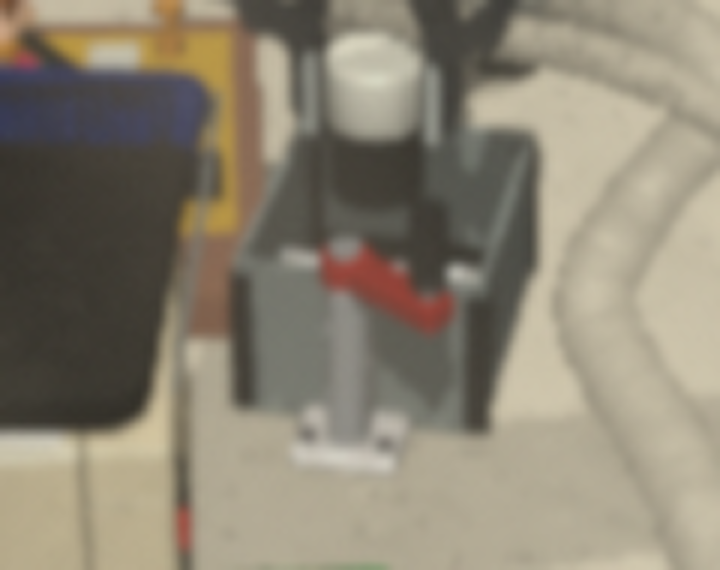

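>>> jog_arm(
  steps=[
    [0,0,3,0,0,0,0.2],
    [0,0,6,0,0,0,0.2],
    [0,0,7.7,0,0,0,0.2],
    [0,0,8.5,0,0,0,0.2],
    [0,0,9,0,0,0,0.2],
    [0,0,9.2,0,0,0,0.2],
    [0,0,9.2,0,0,0,0.2],
    [0,0,9.2,0,0,0,0.2],
  ],
)

```text
time: 13.6
position: [0.4985, 0.1587, 0.0367]
tcp_rot: [[0.003, 1.0, 0.001], [1.0, -0.003, 0.0], [0.0, 0.001, -1.0]]
wrist_force: [0.9, 0.3, -1.2]
grip_width: 0.0409
gripper_force: 60.8
```

>>> jog_arm(
  steps=[
    [0,0,0.2,0,0,0,0.2],
    [0,0,0.2,0,0,0,0.62],
    [0,0,0.2,0,0,0,0.62],
    [0,0,0,0,0,0,0.62],
    [0,0,-4,0,0,0,0.62],
    [0,0,-9,0,0,0,0.62],
    [0,0,-14,0,0,0,0.7],
    [-5,0,-18,0,0,0,0.7],
  ],
)

```text
time: 14.6
position: [0.4978, 0.1134, 0.2179]
tcp_rot: [[-0.005, 1.0, 0.002], [1.0, 0.005, 0.003], [0.003, 0.002, -1.0]]
wrist_force: [1.3, -1.2, -0.1]
grip_width: 0.06
gripper_force: 0.0
```

>>> jog_arm(
  steps=[
    [-5,0,0,0,0,0,0.7],
    [-10,0,0,0,0,0,0.7],
    [-14,0,0,0,0,0,0.7],
    [-17,0,0,0,0,0,0.7],
    [-19,-0.5,0,0,0,0,0.7],
    [-20,-0.7,0,0,0,0,0.7],
    [-20,-0.7,0,0,0,0,0.7],
    [-20,-0.7,0,0,0,0,0.7],
  ],
)

```text
time: 15.6
position: [0.4907, -0.0889, 0.2154]
tcp_rot: [[0.001, 1.0, 0.0], [1.0, -0.001, 0.0], [0.0, 0.0, -1.0]]
wrist_force: [-0.0, -0.6, -0.2]
grip_width: 0.0598
gripper_force: 0.0
```

```bash
python3 - <<'E'
from h import *
w=shot('wrist','w7.png')
st=status.get_state();print(st['position'],st['grip_width'],st['time'])
r=nets.cut_out(w,'clear_canister')
for x in r[:2]: print(round(x['conf'],2),np.round(x['box']),fit([(w,x['pixels'])],CLEAR,[.49,-.127]))
r=nets.cut_out(w,'white_canister')
for x in r[:2]: print(round(x['conf'],2),np.round(x['box']),fit([(w,x['pixels'])],WHITE,[.4985,.159],z=.004))
E
```

```text
[ 0.4906793  -0.08891349  0.21544364] 0.05957193061535621 15.65
0.56 [293. 191. 329. 246.] (array([ 0.4903, -0.1282]), np.float64(0.9))
```

View pics/w7.png

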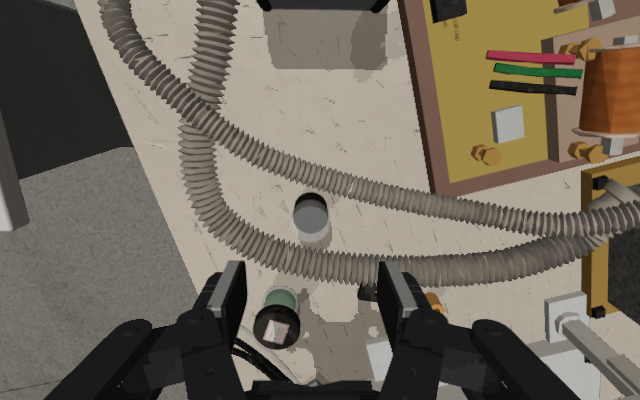

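>>> jog_arm(
  steps=[
    [-2,0,0,0,0,6,0.6],
    [-3.9,0,2,0,0,11.5,0.6],
    [-3.9,0,7,0,0,11.5,0.6],
    [-3.9,0,11,0,0,11.5,0.6],
    [-3.9,0,14,0,0,11.5,0.6],
    [-3.9,0,16.5,0,0,11.5,0.6],
    [-3.9,0,18.5,0,0,11.5,0.6],
    [-3.9,0,18.6,0,0,11.5,0.6],
  ],
)

```text
time: 16.75
position: [0.4897, -0.1284, 0.0282]
tcp_rot: [[0.201, 0.98, -0.003], [0.98, -0.201, 0.001], [0.0, -0.003, -1.0]]
wrist_force: [0.4, 0.6, -0.6]
grip_width: 0.0512
gripper_force: 0.0
```

```bash
python3 - <<'E'
from h import *
p=shot('wrist','w8.png')
E
```

```text
(no output)
```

View pics/w8.png

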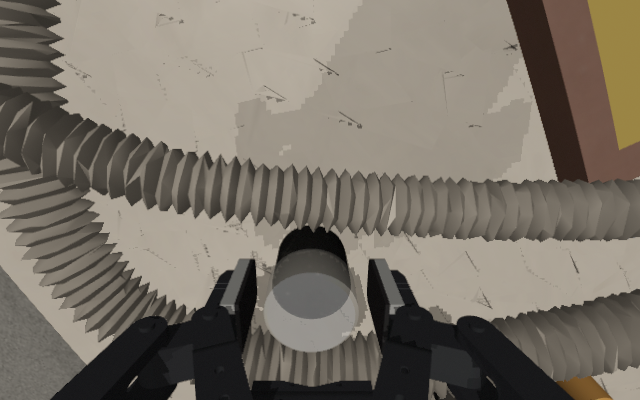

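>>> jog_arm(
  steps=[
    [0,0,0,0,0,0,0.2],
    [0,0,0,0,0,0,0.2],
    [0,0,0,0,0,0,0.2],
    [0,0,-2,0,0,0,0.2],
    [0,0,-6,0,0,0,0.2],
    [0,0,-11,0,0,0,0.2],
    [0,0,-15,0,0,0,0.2],
    [0,0,-16,0,0,0,0.2],
  ],
)

```text
time: 17.8
position: [0.4916, -0.1295, 0.1918]
tcp_rot: [[0.202, 0.979, 0.005], [0.979, -0.202, -0.002], [-0.001, 0.005, -1.0]]
wrist_force: [-0.4, 0.5, -1.3]
grip_width: 0.0362
gripper_force: 60.1
```

>>> jog_arm(
  steps=[
    [3,-0.5,0,0,0,-2,0.2],
    [7,-1.1,0,0,0,-4,0.2],
    [12,-1.9,0,0,0,-7,0.2],
    [16.5,-2.7,0,0,0,-9,0.2],
    [20,-3.3,0,0,0,-11.5,0.2],
    [22,-3.7,1.5,0,0,-11.5,0.2],
    [22.5,-3.7,3.5,0,0,-11.5,0.2],
    [22.5,-3.7,5,0,0,-11.5,0.2],
  ],
)

```text
time: 18.8
position: [0.4987, 0.0976, 0.1371]
tcp_rot: [[0.003, 1.0, -0.003], [1.0, -0.003, -0.001], [-0.001, -0.003, -1.0]]
wrist_force: [-0.5, -0.2, -1.1]
grip_width: 0.0368
gripper_force: 60.1
```

```bash
python3 - <<'E'
from h import *
p=shot('wrist','w9.png');s=shot('side');st=status.get_state();print(st['position'],st['time'])
r=nets.cut_out(p,'white_canister')
for x in r[:2]: print(round(x['conf'],2),np.round(x['box']),fit([(p,x['pixels'])],WHITE,[.4985,.159],z=.004))
c=np.array([.5,.1295])
for X in([.448,.1935,.074],[.552,.1935,.074],[.448,.0655,.074],[.552,.0655,.074],[.4985,.159,.066],[.5,.2125,.096]): print(X,proj(p,[X]).round().tolist())
E
```

```text
[0.49809164 0.09673671 0.13675426] 18.9
0.58 [278.  90. 349. 160.] (array([0.4999, 0.1583]), np.float64(0.912))
[0.448, 0.1935, 0.074] [[215.0, 60.0]]
[0.552, 0.1935, 0.074] [[410.0, 60.0]]
[0.448, 0.0655, 0.074] [[233.0, 272.0]]
[0.552, 0.0655, 0.074] [[393.0, 272.0]]
[0.4985, 0.159, 0.066] [[310.0, 124.0]]
[0.5, 0.2125, 0.096] [[312.0, 12.0]]
```

View pics/w9.png

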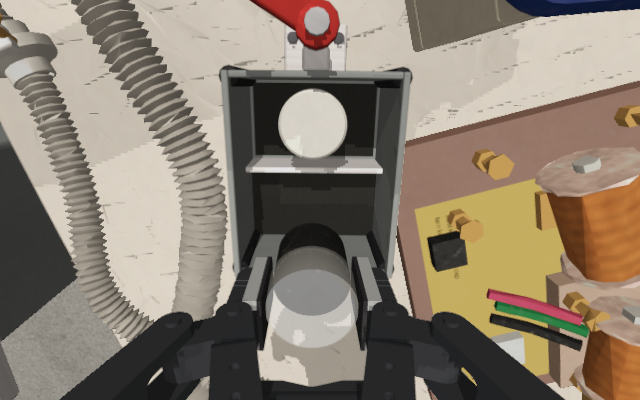

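```bash
python3 - <<'E'
from h import *
p=shot('wrist')
im=cv2.cvtColor(p['color'],cv2.COLOR_RGB2GRAY)
print('col265',im[60:85,265].tolist(),im[150:180,265].tolist())
print('row110 L',im[110,215:260].tolist(),'R',im[110,370:415].tolist())
print(np.round(atz(p,[[221,68],[411,68],[235,272]],.074),4).tolist())
print('div',np.round(atz(p,[[265,157],[265,167],[265,172]],.038),4).tolist())
for e in('case',):
    m=nets.cut_out(p,e)[0];print(m['conf'],m['box'])
E
```

```text
col265 [200, 200, 184, 176, 193, 199, 200, 199, 172, 114, 90, 90, 89, 88, 86, 76, 55, 51, 54, 88, 90, 83, 30, 24, 24] [41, 41, 40, 41, 101, 136, 146, 159, 166, 168, 169, 168, 168, 168, 169, 166, 207, 228, 227, 227, 223, 175, 47, 25, 26, 27, 26, 26, 24, 25]
row110 L [199, 200, 201, 202, 203, 202, 199, 178, 145, 145, 143, 144, 140, 120, 85, 53, 52, 53, 52, 51, 53, 53, 53, 52, 52, 53, 52, 53, 53, 54, 53, 52, 52, 52, 52, 67, 86, 91, 62, 29, 27, 27, 23, 26, 27] R [25, 25, 25, 25, 25, 48, 89, 90, 72, 52, 51, 52, 52, 52, 52, 53, 53, 53, 53, 52, 54, 59, 61, 61, 61, 61, 61, 60, 61, 59, 76, 115, 139, 146, 144, 143, 141, 156, 184, 194, 194, 193, 193, 193, 192]
[[0.4509, 0.1893, 0.074], [0.5535, 0.1889, 0.074], [0.4492, 0.0646, 0.074]]
div [[0.4675, 0.1334, 0.038], [0.4672, 0.1264, 0.038], [0.467, 0.1228, 0.038]]
0.73 [219.0, 0.0, 411.8, 277.6]
```

>>> jog_arm(
  steps=[
    [-0.3,0.3,1,0,0,0,0.2],
    [-0.3,0.3,4,0,0,0,0.2],
    [-0.3,0.3,6.5,0,0,0,0.2],
    [-0.3,0.3,8,0,0,0,0.2],
    [-0.3,0.3,8.8,0,0,0,0.2],
    [-0.3,0.3,9.2,0,0,0,0.2],
    [-0.3,0.3,9.3,0,0,0,0.2],
    [-0.3,0.3,9.3,0,0,0,0.2],
  ],
)

```text
time: 20.05
position: [0.503, 0.0958, 0.0468]
tcp_rot: [[0.003, 1.0, 0.001], [1.0, -0.003, 0.0], [0.0, 0.001, -1.0]]
wrist_force: [0.3, -0.3, -1.1]
grip_width: 0.0364
gripper_force: 60.1
```

>>> jog_arm(
  steps=[
    [0,0,0.2,0,0,0,0.2],
    [0,0,0.4,0,0,0,0.2],
    [0,0,0.5,0,0,0,0.2],
    [0,0,0.5,0,0,0,0.58],
    [0,0,0.5,0,0,0,0.58],
    [0,0,0.4,0,0,0,0.58],
    [0,0,-3,0,0,0,0.58],
    [0,0,-8,0,0,0,0.58],
  ],
)

```text
time: 21.05
position: [0.5015, 0.0953, 0.126]
tcp_rot: [[0.002, 1.0, -0.004], [1.0, -0.002, -0.0], [-0.0, -0.004, -1.0]]
wrist_force: [0.7, -0.6, 0.2]
grip_width: 0.0498
gripper_force: 0.0
```

>>> jog_arm(
  steps=[
    [-1,0,-4,0,0,0,0.5],
    [-2,-0.5,-9,0,0,0,0.5],
    [-4,-1,-12,0,0,0,0.4],
    [-4,-1,-12,0,0,0,0.4],
    [-4,-1,-12,0,0,0,0.4],
    [-4,-1,-12,0,0,0,0.4],
    [-4,-1,-12,0,0,0,0.4],
    [-4,-1,-12,0,0,0,0.4],
  ],
)

```text
time: 22.05
position: [0.4923, 0.0561, 0.2458]
tcp_rot: [[0.002, 1.0, -0.001], [1.0, -0.002, 0.0], [0.0, -0.001, -1.0]]
wrist_force: [0.9, -0.1, -0.3]
grip_width: 0.0341
gripper_force: 0.0
```

```bash
python3 - <<'E'
from h import *
p=shot('wrist','w10.png');st=status.get_state();print(st['position'],st['time'])
for t,P,z,q in(('white_canister',WHITE,.004,[.5,.158]),('clear_canister',CLEAR,.014,[.502,.095])):
  for x in nets.cut_out(p,t)[:2]: print(t,round(x['conf'],2),np.round(x['box']),fit([(p,x['pixels'])],P,q,z=z), proj(p,[q+[z+.06]]).round())
m=nets.cut_out(p,'case')[0];print(m['conf'],m['box'])
print(proj(p,[[.45,.1892,.074],[.554,.1892,.074],[.45,.0612,.074],[.554,.0612,.074]]).round())
E
```

```text
[0.49237011 0.05599453 0.24598269] 22.1
white_canister 0.94 [297.  36. 343.  88.] (array([0.5  , 0.158]), np.float64(0.938)) [[319.  63.]]
clear_canister 0.95 [301. 115. 345. 160.] (array([0.5038, 0.0944]), np.float64(0.883)) [[322. 138.]]
0.59 [254.3, 0.0, 390.2, 178.6]
[[258.  21.]
 [387.  21.]
 [265. 175.]
 [378. 175.]]
```

```bash
python3 - <<'E'
from h import *
p=shot('wrist');im=cv2.GaussianBlur(cv2.cvtColor(p['color'],cv2.COLOR_RGB2GRAY),(3,3),0).astype(int)
for c in(290,320,350): print(c,im[165:185,c].tolist())
for r in(50,100,150): print(r,'L',im[r,248:275].tolist(),'R',im[r,370:396].tolist())
E
```

```text
290 [88, 88, 88, 88, 87, 95, 117, 134, 135, 133, 134, 136, 136, 136, 136, 135, 135, 136, 136, 136]
320 [74, 86, 89, 89, 89, 96, 114, 131, 136, 132, 128, 129, 133, 134, 134, 135, 135, 135, 135, 136]
350 [90, 89, 89, 89, 89, 92, 104, 124, 137, 135, 126, 125, 132, 135, 135, 135, 134, 134, 134, 134]
50 L [193, 194, 194, 193, 193, 193, 193, 193, 193, 189, 172, 151, 143, 138, 115, 78, 51, 43, 43, 43, 43, 43, 44, 51, 63, 63, 44] R [43, 43, 43, 44, 44, 47, 49, 51, 55, 73, 102, 122, 126, 130, 149, 167, 174, 175, 173, 170, 170, 173, 173, 173, 173, 173]
100 L [179, 189, 190, 190, 189, 189, 189, 188, 189, 189, 185, 169, 149, 140, 137, 121, 86, 53, 43, 43, 48, 71, 107, 129, 135, 137, 151] R [72, 57, 57, 58, 57, 61, 85, 120, 138, 136, 127, 115, 109, 109, 109, 109, 109, 109, 109, 109, 110, 110, 110, 109, 109, 109]
150 L [107, 137, 167, 181, 186, 188, 188, 189, 189, 190, 190, 190, 182, 163, 146, 141, 136, 113, 75, 49, 44, 44, 44, 43, 40, 32, 24] R [58, 56, 61, 91, 126, 139, 138, 149, 143, 88, 49, 59, 87, 106, 111, 111, 111, 111, 111, 111, 111, 111, 111, 111, 111, 113]
```

```bash
python3 - <<'E'
from h import *
p=shot('wrist')
print('bot inner',np.round(atz(p,[[290,170.9],[320,171.1],[350,171.6]],.074),4).tolist())
print('L out',np.round(atz(p,[[258.2,50],[259.5,100],[261.5,150]],.074),4).tolist())
print('L in',np.round(atz(p,[[262.6,50],[264.2,100],[265.7,150]],.074),4).tolist())
print('R in',np.round(atz(p,[[379.7,50],[376.6,100],[373.5,150]],.074),4).tolist(), 'R out',atz(p,[[384.6,50]],.074))
E
```

```text
bot inner [[0.4737, 0.0649, 0.074], [0.501, 0.0647, 0.074], [0.5284, 0.0641, 0.074]]
L out [[0.4498, 0.167, 0.074], [0.449, 0.1272, 0.074], [0.4487, 0.0842, 0.074]]
L in [[0.4534, 0.1669, 0.074], [0.453, 0.1272, 0.074], [0.4524, 0.0842, 0.074]]
R in [[0.5497, 0.1668, 0.074], [0.5492, 0.127, 0.074], [0.5488, 0.0839, 0.074]] R out [[0.55376553 0.16676575 0.074     ]]
```

>>> jog_arm(
  steps=[
    [-5.7,-0.4,0,0,0,-5,0.4],
    [-11.4,-0.8,0,0,0,-10,0.4],
    [-17.1,-1.2,0,0,0,-15,0.4],
    [-22.8,-1.6,0,0,0,-20,0.4],
    [-28.5,-2,0,0,0,-25,0.4],
    [-34.2,-2.4,0,0,0,-30,0.4],
    [-40,-2.8,0,0,0,-35,0.4],
    [-45.3,-3.3,0,0,0,-38.7,0.4],
  ],
)

```text
time: 23.35
position: [0.4578, -0.3996, 0.2464]
tcp_rot: [[-0.624, 0.781, 0.0], [0.781, 0.624, -0.0], [-0.0, 0.0, -1.0]]
wrist_force: [0.8, -0.0, 0.6]
grip_width: 0.0339
gripper_force: 0.0
```

```bash
python3 - <<'E'
from h import *
p=shot('wrist','w11.png');p=shot('wrist');st=status.get_state();print(st['position'],st['time'],np.round(st['tcp_rot'],3).tolist())
for t in('lid','lid_grip'):
  for x in nets.cut_out(p,t)[:2]: print(t,round(x['conf'],2),np.round(x['box']),fit([(p,x['pixels'])],LID,[.4965,-.444,.675/10],True),x['pixels'].sum())
E
```

```text
[ 0.45531352 -0.40519908  0.24506374] 23.45 [[-0.615, 0.789, -0.001], [0.789, 0.615, -0.002], [-0.001, -0.002, -1.0]]
lid 0.86 [272. 153. 371. 261.] (array([ 0.4965, -0.4436,  0.6815]), np.float64(0.947)) 9574
lid_grip 0.95 [274. 152. 372. 261.] (array([ 0.4963, -0.4437,  0.6818]), np.float64(0.931)) 9418
```

>>> jog_arm(
  steps=[
    [-3,0,2,0,0,-0.3,0.4],
    [-5.9,0.1,6,0,0,-0.3,0.4],
    [-5.9,0.1,10,0,0,-0.3,0.4],
    [-5.9,0.1,14,0,0,-0.3,0.4],
    [-5.9,0.1,17.5,0,0,-0.3,0.4],
    [-5.9,0.1,20,0,0,-0.3,0.4],
    [-5.9,0.1,21.5,0,0,-0.3,0.4],
    [-5.9,0.1,21.7,0,0,-0.3,0.4],
  ],
)

```text
time: 24.55
position: [0.4962, -0.4415, 0.029]
tcp_rot: [[-0.628, 0.778, -0.001], [0.778, 0.628, 0.001], [0.001, 0.0, -1.0]]
wrist_force: [-0.2, -0.3, 0.7]
grip_width: 0.0336
gripper_force: 0.0
```

>>> jog_arm(
  steps=[
    [-0.2,0,0.2,0,0,0,0.4],
    [-0.2,0,0.2,0,0,0,0],
    [-0.2,0,0.2,0,0,0,0],
    [-0.2,0,0.2,0,0,0,0],
    [-0.2,0,0.2,0,0,0,0],
    [-0.2,0,-2,0,0,0,0],
    [-0.2,0,-5,0,0,0,0],
    [-0.2,0,-9,0,0,0,0],
  ],
)

```text
time: 25.55
position: [0.4962, -0.4437, 0.12]
tcp_rot: [[-0.628, 0.779, -0.002], [0.779, 0.628, 0.002], [0.002, -0.0, -1.0]]
wrist_force: [0.0, -0.2, -2.2]
grip_width: 0.0129
gripper_force: 58.8
```

>>> jog_arm(
  steps=[
    [0,0,-4,0,0,0,0],
    [0,0,-9,0,0,0,0],
    [0,0,-13,0,0,0,0],
    [1.5,0.8,-15,0,0,2,0],
    [4.5,2.4,-15,0,0,5,0],
    [9,4.7,-15,0,0,10,0],
    [13.5,7.1,-15,0,0,15,0],
    [17.4,10.2,-15,0,0,20,0],
  ],
)

```text
time: 26.55
position: [0.4661, -0.2428, 0.2698]
tcp_rot: [[-0.32, 0.947, -0.001], [0.947, 0.32, -0.001], [-0.0, -0.001, -1.0]]
wrist_force: [0.9, 0.5, -1.5]
grip_width: 0.0127
gripper_force: 58.9
```

```bash
cat >> h.py <<'E'
def plan(x,y,z,az):
    st=status.get_state();R=np.array(st['tcp_rot']);d=R.T@(np.array([x,y,z])-st['position'])
    a=np.degrees(np.arctan2(R[1,1],R[0,1]));print('t',st['time'],'pos',np.round(st['position'],4),'az',a,'shift cm',np.round(d*100,2),'turn tool z',round(a-az,2))
E
python3 -c "
from h import *
plan(.501,.125,.2,-.7)"
```

```text
t 26.55 pos [ 0.4661 -0.2428  0.2698] az 18.67201593559589 shift cm [33.73 15.09  6.96] turn tool z 19.37
```

>>> jog_arm(
  steps=[
    [5,2.2,0,0,0,3,0],
    [10.5,4.7,0,0,0,6,0],
    [16,7.2,0,0,0,10,0],
    [21.5,9.6,0,0,0,13,0],
    [26.5,11.9,0,0,0,16,0],
    [30.5,13.7,0,0,0,19.4,0],
    [32.8,14.7,2,0,0,19.4,0],
    [33.7,15.1,4,0,0,19.4,0],
  ],
)

```text
time: 27.55
position: [0.5007, 0.1254, 0.2297]
tcp_rot: [[0.006, 1.0, 0.001], [1.0, -0.006, 0.0], [0.0, 0.001, -1.0]]
wrist_force: [0.5, -0.1, -1.3]
grip_width: 0.0128
gripper_force: 58.9
```

>>> jog_arm(
  steps=[
    [0,0,3,0,0,0,0],
    [0,0,6,0,0,0,0],
    [0,0,8,0,0,0,0],
    [0,0,9,0,0,0,0],
    [0,0,9,0,0,0,0],
    [0,0,9,0,0,0,0],
    [0,0,9,0,0,0,0],
    [0,0,9,0,0,0,0],
  ],
)

```text
time: 28.55
position: [0.5017, 0.1229, 0.1398]
tcp_rot: [[0.01, 1.0, 0.001], [1.0, -0.01, -0.0], [-0.0, 0.001, -1.0]]
wrist_force: [0.4, 0.0, -2.3]
grip_width: 0.013
gripper_force: 58.8
```

```bash
python3 - <<'E'
from h import *
plan(.501,.125,.11,-.7)
p=shot('wrist','w12.png');s=shot('side');c=shot('scene');z=status.get_state()['position'][2]-.027
for n,q in(('wrist',p),('side',s),('scene',c)):
  for x in nets.cut_out(q,'lid')[:1]: print(n,round(x['conf'],2),np.round(x['box']),fit([(q,x['pixels'])],LID,[.501,.125,-.0012],True,z=z))
x=nets.cut_out(p,'clamp')
print([(round(r['conf'],2),np.round(r['box'])) for r in x[:1]])
E
```

```text
t 28.55 pos [0.5017 0.1229 0.1398] az -0.554772767627478 shift cm [ 0.2  -0.08  2.98] turn tool z 0.15
wrist 0.78 [193. 125. 432. 360.] (array([ 0.5023,  0.1251, -0.0095]), np.float64(0.748))
side 0.92 [269. 216. 319. 248.] (array([0.5003, 0.1289, 0.0126]), np.float64(0.781))
scene 0.73 [274. 166. 316. 184.] (array([0.5063, 0.1323, 0.0067]), np.float64(0.829))
[(0.68, array([184.,   2., 329., 106.]))]
```

```bash
python3 - <<'E'
from h import *
p=shot('wrist');z0=.1398-.0265
im=cv2.GaussianBlur(cv2.cvtColor(p['color'],cv2.COLOR_RGB2GRAY),(3,3),0).astype(int)
for c in(230,260,350,390): print(c,im[60:140:2,c].tolist())
for r in(160,200): print(r,'L',im[r,185:225].tolist(),'R',im[r,410:445].tolist())
print(proj(p,[[x,y,z0+.012] for x in(.4497,.5537) for y in(.1869,)]).round(1).tolist(),'rim',proj(p,[[x,.189,.074] for x in(.45,.554)]).round(1).tolist())
E
```

```text
230 [180, 180, 180, 176, 177, 177, 179, 179, 178, 178, 176, 175, 175, 175, 175, 175, 175, 175, 175, 178, 174, 175, 175, 175, 173, 88, 21, 39, 58, 118, 123, 114, 95, 122, 130, 126, 125, 124, 124, 124]
260 [71, 67, 54, 89, 168, 179, 179, 178, 179, 179, 179, 178, 178, 178, 178, 178, 178, 178, 178, 178, 178, 179, 179, 178, 166, 96, 58, 54, 55, 70, 77, 74, 85, 121, 129, 125, 125, 126, 126, 126]
350 [180, 180, 180, 179, 179, 174, 131, 160, 177, 177, 177, 177, 176, 176, 177, 179, 179, 179, 179, 178, 178, 179, 176, 176, 175, 119, 91, 91, 91, 111, 128, 119, 102, 123, 130, 127, 126, 126, 126, 126]
390 [166, 164, 177, 176, 176, 176, 176, 177, 177, 177, 176, 176, 176, 177, 177, 177, 177, 177, 176, 175, 175, 174, 175, 175, 175, 135, 28, 38, 45, 99, 131, 111, 105, 121, 129, 126, 125, 125, 125, 125]
160 L [77, 79, 83, 91, 102, 112, 120, 124, 124, 124, 124, 124, 122, 119, 121, 123, 124, 124, 124, 124, 124, 124, 124, 125, 125, 125, 125, 124, 121, 119, 119, 119, 119, 119, 119, 119, 120, 123, 125, 125] R [128, 128, 128, 128, 128, 128, 128, 128, 127, 126, 126, 126, 126, 124, 120, 115, 121, 145, 167, 173, 175, 181, 185, 185, 185, 182, 170, 156, 152, 146, 127, 107, 100, 97, 88]
200 L [103, 108, 115, 123, 131, 138, 144, 148, 151, 153, 154, 154, 154, 154, 154, 149, 134, 120, 119, 122, 123, 123, 123, 123, 123, 123, 123, 123, 123, 123, 123, 123, 122, 122, 122, 123, 123, 123, 123, 123] R [126, 125, 126, 125, 125, 125, 125, 125, 125, 124, 119, 113, 111, 111, 111, 111, 111, 111, 112, 112, 112, 112, 112, 111, 111, 111, 111, 111, 111, 111, 111, 111, 111, 111, 112]
[[187.6, 133.2], [431.0, 130.7]] rim [[218.4, 117.7], [402.0, 115.9]]
```

>>> jog_arm(
  steps=[
    [0,-0.05,1,0,0,0,0],
    [0,-0.05,2,0,0,0,0],
    [0,-0.05,2.8,0,0,0,0],
    [0,-0.05,3.4,0,0,0,0],
    [0,-0.05,3.8,0,0,0,0],
    [0,-0.05,4.1,0,0,0,0],
    [0,-0.05,4.2,0,0,0,0],
    [0,-0.05,4.2,0,0,0,0],
  ],
)

```text
time: 29.95
position: [0.501, 0.123, 0.0975]
tcp_rot: [[0.009, 1.0, 0.0], [1.0, -0.009, -0.0], [-0.0, 0.0, -1.0]]
wrist_force: [-0.2, 0.2, -1.2]
grip_width: 0.0127
gripper_force: 59.0
```

>>> jog_arm(
  steps=[
    [0,0,0.05,0,0,0,0],
    [0,0,0.1,0,0,0,0],
    [0,0,0.15,0,0,0,0],
    [0,0,0.2,0,0,0,0],
    [0,0,0.25,0,0,0,0],
    [0,0,0.25,0,0,0,0],
    [0,0,0.25,0,0,0,0],
    [0,0,0.25,0,0,0,0],
  ],
)

```text
time: 30.95
position: [0.5011, 0.123, 0.0975]
tcp_rot: [[0.01, 1.0, 0.001], [1.0, -0.01, -0.003], [-0.003, 0.001, -1.0]]
wrist_force: [-7.2, -3.7, 21.6]
grip_width: 0.0127
gripper_force: 62.1
```

>>> jog_arm(
  steps=[
    [0,0,-0.2,0,0,0,0],
    [0,0,-0.2,0,0,0,0.25],
    [0,0,-0.2,0,0,0,0.3],
    [0,0,-0.2,0,0,0,0.35],
    [0,0,-4,0,0,0,0.35],
    [-2,0,-9,0,0,0,0.35],
    [-5,0,-14,0,0,0,0.35],
    [-5,0,-14,0,0,0,0.35],
  ],
)

```text
time: 31.95
position: [0.503, 0.0711, 0.2381]
tcp_rot: [[0.015, 1.0, 0.008], [1.0, -0.015, -0.001], [-0.001, 0.008, -1.0]]
wrist_force: [-0.1, 0.2, -0.6]
grip_width: 0.03
gripper_force: 0.0
```

```bash
python3 - <<'E'
from h import *
plan(.501,.075,.235,-.7)
p=shot('wrist','w13.png');p=shot('wrist');s=shot('side')
for n,q in(('wrist',p),('side',s)):
  for x in nets.cut_out(q,'lid')[:1]: print(n,round(x['conf'],2),np.round(x['box']),[fit([(q,x['pixels'])],LID,[.501,.125,-.0012],True,z=z) for z in(.069,.074)])
x=nets.cut_out(p,'clamp')[0];print(x['conf'],x['box'])
im=p['color'].astype(int);red=(im[...,0]>120)&(im[...,1]<70)&x['pixels'];v,u=np.nonzero(red);X=atz(p,np.c_[u,v],.0955)
print(cv2.minAreaRect((X[:,:2]*1000).astype(np.float32)))
g=cv2.GaussianBlur(cv2.cvtColor(p['color'],cv2.COLOR_RGB2GRAY),(3,3),0).astype(int)
rm=proj(p,[[x,y,.074] for x in(.45,.552) for y in(.061,.189)]+[[x,y,.081] for x in(.449,.553) for y in(.061,.189)]).round(1);print(rm.tolist())
E
```

```text
t 31.95 pos [0.503  0.0711 0.2381] az -0.8361008274471827 shift cm [ 0.39 -0.21  0.31] turn tool z -0.14
wrist 0.8 [245.  38. 379. 198.] [(array([ 0.5022,  0.1251, -0.0037]), np.float64(0.965)), (array([ 0.503 ,  0.1246, -0.004 ]), np.float64(0.936))]
side 0.81 [270. 231. 319. 260.] [(array([0.5002, 0.1248, 0.0381]), np.float64(0.764)), (array([0.4976, 0.1323, 0.0397]), np.float64(0.753))]
0.68 [273.8, 0.0, 323.6, 25.9]
((497.2702331542969, 206.31491088867188), (13.640591621398926, 29.128908157348633), 89.24871826171875)
[[253.2, 196.1], [242.8, 41.5], [366.3, 194.5], [372.1, 39.8], [250.9, 198.5], [239.8, 40.4], [368.7, 196.9], [374.9, 38.6]]
```

>>> jog_arm(
  steps=[
    [4,-1,0,0,0,0,0.45],
    [9,-2.3,0,0,0,0,0.45],
    [14,-3.6,0,0,0,0,0.45],
    [16,-4,1,0,0,0,0.45],
    [16,-4,3,0,0,0,0.45],
    [16,-4,4,0,0,0,0.45],
    [16,-4,4,0,0,0,0.45],
    [16,-4,4,0,0,0,0.45],
  ],
)

```text
time: 33.25
position: [0.4623, 0.2334, 0.1952]
tcp_rot: [[0.01, 1.0, 0.0], [1.0, -0.01, 0.0], [0.0, 0.0, -1.0]]
wrist_force: [-0.8, 0.7, -0.3]
grip_width: 0.0382
gripper_force: 0.0
```

```bash
python3 - <<'E'
from h import *
plan(.4647,.231,.117,-.7)
p=shot('wrist','w14.png');s=shot('side')
for n,q in(('w',p),('s',s)):
  x=nets.cut_out(q,'clamp')[0];print(n,x['conf'],np.round(x['box']))
  im=q['color'].astype(int);red=(im[...,0]>100)&(im[...,1]<70)&(im[...,2]<80);b=np.array(x['box']).astype(int)
  k=np.zeros_like(red);k[b[1]-5:b[3]+5,b[0]-5:b[2]+5]=1;red&=k
  v,u=np.nonzero(red);X=atz(q,np.c_[u,v],.0955)
  print(red.sum(),cv2.minAreaRect((X[:,:2]*1000).astype(np.float32)),X.min(0)[:2],X.max(0)[:2])
  blk=(im.max(2)<45)&k;v,u=np.nonzero(blk);print('black',blk.sum(),u.mean() if len(u) else 0,v.mean() if len(v) else 0)
  for th in(1.9,2.0,2.1,2.2,2.3): print(th,proj(q,[[.502-.044*np.sin(th),.2085-.044*np.cos(th),z] for z in(.101,.135)]).round().tolist())
E
```

```text
t 33.25 pos [0.4623 0.2334 0.1952] az -0.5724720295756283 shift cm [-0.24  0.24  7.82] turn tool z 0.13
w 0.57 [298. 190. 377. 251.]
1308 ((485.294677734375, 222.68588256835938), (22.907779693603516, 63.193931579589844), 53.09171676635742) [0.45546567 0.19848008] [0.51223184 0.2437652 ]
black 986 310.6125760649087 224.8580121703854
1.9 [[308.0, 223.0], [307.0, 244.0]]
2.0 [[310.0, 218.0], [310.0, 238.0]]
2.1 [[313.0, 213.0], [313.0, 232.0]]
2.2 [[316.0, 208.0], [317.0, 227.0]]
2.3 [[320.0, 203.0], [322.0, 221.0]]
s 0.65 [280. 249. 305. 270.]
35 ((471.3954772949219, 236.18475341796875), (11.595046043395996, 41.85939025878906), 44.925777435302734) [0.45558301 0.22291144] [0.48812915 0.2522584 ]
black 0 0 0
1.9 [[303.0, 259.0], [303.0, 246.0]]
2.0 [[302.0, 260.0], [302.0, 247.0]]
2.1 [[301.0, 261.0], [301.0, 248.0]]
2.2 [[299.0, 261.0], [299.0, 249.0]]
2.3 [[298.0, 262.0], [298.0, 249.0]]
```

>>> jog_arm(
  steps=[
    [-0.1,0.3,2,0,0,0,0.45],
    [-0.1,0.3,4,0,0,0,0.45],
    [-0.1,0.3,6,0,0,0,0.45],
    [-0.1,0.3,7.5,0,0,0,0.45],
    [-0.1,0.3,7.8,0,0,0,0.45],
    [-0.1,0.3,7.8,0,0,0,0],
    [-0.1,0.3,7.8,0,0,0,0],
    [-0.1,0.3,7.8,0,0,0,0],
  ],
)

```text
time: 34.45
position: [0.4642, 0.233, 0.1173]
tcp_rot: [[0.009, 1.0, -0.001], [1.0, -0.009, 0.001], [0.001, -0.001, -1.0]]
wrist_force: [-4.4, 2.1, 2.3]
grip_width: 0.014
gripper_force: 58.6
```

>>> jog_arm(
  steps=[
    [-1.1,-0.5,0,0,0,0,0],
    [-2.3,-0.7,0,0,0,0,0],
    [-3.5,-0.5,0,0,0,0,0],
    [-4.5,-0.1,0,0,0,0,0],
    [-5.4,0.6,0,0,0,0,0],
    [-6,1.2,0,0,0,0,0],
    [-6.4,2,0,0,0,0,0],
    [-6.6,2.8,0,0,0,0,0],
  ],
)

```text
time: 35.45
position: [0.4842, 0.1552, 0.1166]
tcp_rot: [[0.01, 1.0, -0.019], [1.0, -0.01, -0.027], [-0.027, -0.019, -0.999]]
wrist_force: [-22.1, -25.7, 33.5]
grip_width: 0.0122
gripper_force: 60.3
```

>>> jog_arm(
  steps=[
    [0,0.4,0,0,0,0,0],
    [0,0.8,0,0,0,0,0],
    [0,1,0,0,0,0,0],
    [0,1.2,0,0,0,0,0],
    [0,1.2,0,0,0,0,0],
    [0,1.2,0,0,0,0,0],
    [0,1.2,0,0,0,0,0],
    [0,1.2,0,0,0,0,0],
  ],
)

```text
time: 36.45
position: [0.4897, 0.1526, 0.1167]
tcp_rot: [[0.013, 0.999, -0.032], [0.999, -0.014, -0.034], [-0.035, -0.032, -0.999]]
wrist_force: [-41.3, -29.4, 52.6]
grip_width: 0.0104
gripper_force: 88.5
```

>>> jog_arm(
  steps=[
    [0,-0.6,-0.3,0,0,0,0],
    [0,-1.2,-0.6,0,0,0,0.2],
    [0,-1.2,-1,0,0,0,0.3],
    [-0.3,-1.2,-3,0,0,0,0.35],
    [-0.6,-1.2,-6,0,0,0,0.35],
    [-1,-1.2,-10,0,0,0,0.35],
    [-5,-1.2,-12,0,0,0,0.35],
    [-8,-1,-12,0,0,0,0.35],
  ],
)

```text
time: 37.45
position: [0.4958, 0.0856, 0.2405]
tcp_rot: [[0.009, 1.0, 0.007], [1.0, -0.009, 0.0], [0.0, 0.007, -1.0]]
wrist_force: [-0.8, -0.9, -1.1]
grip_width: 0.03
gripper_force: 0.0
```

>>> jog_arm(
  steps=[
    [0,0,0,0,0,0,0.2],
    [0,0,0,0,0,0,0.2],
    [0,0,0,0,0,0,0],
    [0,0,0,0,0,0,0],
    [0,0,0,0,0,0,0],
    [0,0,0,0,0,0,0],
    [0,0,0,0,0,0,0],
    [0,0,0,0,0,0,0],
  ],
)

```text
time: 38.45
position: [0.4936, 0.086, 0.2368]
tcp_rot: [[0.01, 1.0, 0.0], [1.0, -0.01, -0.0], [-0.0, 0.0, -1.0]]
wrist_force: [0.3, 0.7, 0.1]
grip_width: 0.0002
gripper_force: 0.0
```

```bash
python3 - <<'E'
from h import *
plan(.48,.165,.117,-.7)
p=shot('wrist','w15.png');s=shot('side','s15.png')
for n,q in(('wrist',p),('side',s)):
  for x in nets.cut_out(q,'lid')[:1]: print(n,round(x['conf'],2),np.round(x['box']),fit([(q,x['pixels'])],LID,[.501,.125,-.0012],True,z=.069))
q=p
x=nets.cut_out(q,'clamp')[0];print(x['conf'],np.round(x['box']))
im=q['color'].astype(int);red=(im[...,0]>100)&(im[...,1]<70)&(im[...,2]<80);b=np.array(x['box']).astype(int)
k=np.zeros_like(red);k[max(0,b[1]-5):b[3]+5,b[0]-5:b[2]+5]=1;red&=k
v,u=np.nonzero(red);X=atz(q,np.c_[u,v],.0955)
print(red.sum(),cv2.minAreaRect((X[:,:2]*1000).astype(np.float32)),X.min(0)[:2],X.max(0)[:2])
for th in(0,.2,.4,.6,.8): print(th,proj(q,[[.502-.044*np.sin(th),.2085-.044*np.cos(th),z] for z in(.101,.135)]).round().tolist())
E
```

```text
t 38.45 pos [0.4936 0.086  0.2368] az -0.5467640053913461 shift cm [ 7.89 -1.43 11.98] turn tool z 0.15
wrist 0.91 [262.  63. 393. 213.] (array([ 0.5059,  0.1231, -0.0135]), np.float64(0.924))
side 0.57 [268. 228. 317. 262.] (array([0.5029, 0.1244, 0.0171]), np.float64(0.719))
0.93 [289.  10. 333. 104.]
1088 ((496.7667236328125, 195.54331970214844), (48.24158477783203, 20.47934341430664), 67.62039947509766) [0.48502504 0.16934061] [0.51192264 0.21814577]
0 [[321.0, 92.0], [322.0, 92.0]]
0.2 [[309.0, 91.0], [309.0, 91.0]]
0.4 [[298.0, 87.0], [296.0, 87.0]]
0.6 [[287.0, 81.0], [284.0, 81.0]]
0.8 [[278.0, 73.0], [273.0, 71.0]]
```

>>> jog_arm(
  steps=[
    [3,-2,0,0,0,0,0],
    [6,-4.2,0,0,0,0,0],
    [8.6,-4.2,0,0,0,0,0],
    [8.6,-4.2,3,0,0,0,0],
    [8.6,-4.2,7,0,0,0,0],
    [8.6,-4.2,10,0,0,0,0],
    [8.6,-4.2,12,0,0,0,0],
    [8.6,-4.2,12,0,0,0,0],
  ],
)

```text
time: 39.7
position: [0.4515, 0.172, 0.1157]
tcp_rot: [[0.009, 1.0, -0.003], [1.0, -0.009, -0.001], [-0.001, -0.003, -1.0]]
wrist_force: [0.4, 0.5, 0.3]
grip_width: -0.0001
gripper_force: 0.0
```

>>> jog_arm(
  steps=[
    [0,0.4,0,0,0,0,0],
    [0,0.8,0,0,0,0,0],
    [0,1.2,0,0,0,0,0],
    [-0.1,1.6,0,0,0,0,0],
    [-0.1,2,0,0,0,0,0],
    [-0.1,2.3,0,0,0,0,0],
    [-0.1,2.5,0,0,0,0,0],
    [-0.1,2.5,0,0,0,0,0],
  ],
)

```text
time: 40.7
position: [0.4772, 0.1707, 0.1164]
tcp_rot: [[0.01, 1.0, -0.001], [1.0, -0.01, -0.001], [-0.001, -0.001, -1.0]]
wrist_force: [-2.6, -2.4, -1.0]
grip_width: 0.0
gripper_force: 1.5
```

Pushing works with little force; continue to the stop.

>>> jog_arm(
  steps=[
    [0,0.1,0,0,0,0,0],
    [0,0.2,0,0,0,0,0],
    [0,0.3,0,0,0,0,0],
    [0,0.4,0,0,0,0,0],
    [0,0.5,0,0,0,0,0],
    [0,0.5,0,0,0,0,0],
    [0,0.5,0,0,0,0,0],
    [0,0.5,0,0,0,0,0],
  ],
)

```text
time: 41.7
position: [0.4794, 0.1709, 0.1165]
tcp_rot: [[0.009, 1.0, -0.006], [1.0, -0.009, -0.002], [-0.003, -0.006, -1.0]]
wrist_force: [-10.8, -2.9, 4.2]
grip_width: -0.0002
gripper_force: 5.4
```

>>> jog_arm(
  steps=[
    [0,-1,0,0,0,0,0],
    [0,-2,-1,0,0,0,0],
    [0,-2.5,-5,0,0,0,0],
    [-2,-2.5,-10,0,0,0,0],
    [-5,-1,-12,0,0,0,0],
    [-8,1,-12,0,0,0,0],
    [-8,1.5,-12,0,0,0,0],
    [-8,1.5,-12,0,0,0,0],
  ],
)

```text
time: 42.7
position: [0.4969, 0.092, 0.2375]
tcp_rot: [[0.009, 1.0, 0.002], [1.0, -0.009, 0.001], [0.001, 0.002, -1.0]]
wrist_force: [-1.3, -0.1, -0.5]
grip_width: -0.0001
gripper_force: 0.0
```

```bash
python3 - <<'E'
from h import *
plan(.5,.09,.117,-.7)
q=shot('wrist','w16.png');s=shot('side','s16.png')
for n,p in(('wrist',q),('side',s)):
  for x in nets.cut_out(p,'lid')[:1]: print(n,round(x['conf'],2),np.round(x['box']),[fit([(p,x['pixels'])],LID,[.504,.125,-.0012],True,z=z) for z in(.069,.074)])
x=nets.cut_out(q,'clamp')[0];print(x['conf'],np.round(x['box']))
im=q['color'].astype(int);red=(im[...,0]>100)&(im[...,1]<70)&(im[...,2]<80);b=np.array(x['box']).astype(int)
k=np.zeros_like(red);k[max(0,b[1]-5):b[3]+5,b[0]-5:b[2]+5]=1;red&=k
v,u=np.nonzero(red);X=atz(q,np.c_[u,v],.0955)
print(red.sum(),cv2.minAreaRect((X[:,:2]*1000).astype(np.float32)),X.min(0)[:2],X.max(0)[:2])
g=cv2.GaussianBlur(cv2.cvtColor(q['color'],cv2.COLOR_RGB2GRAY),(3,3),0).astype(int)
e=proj(q,[[x,y,z] for x,z in((.449,.074),(.553,.074),(.449,.081),(.553,.081)) for y in(.09,.125)]).round(1);print(e.tolist())
for j in(0,1):
  r=int(e[j][1]);l=int(e[j][0]);R=int(e[j+2][0]);print(r,l-14,g[r,l-14:l+22].tolist(),R-20,g[r,R-20:R+20].tolist())
E
```

```text
t 42.7 pos [0.4969 0.092  0.2375] az -0.5041987763369232 shift cm [-0.21  0.3  12.05] turn tool z 0.2
side 0.88 [267. 229. 321. 264.] [(array([ 0.5031,  0.1242, -0.0115]), np.float64(0.747)), (array([ 0.5015,  0.1325, -0.0028]), np.float64(0.737))]
0.89 [301.  24. 330. 114.]
1094 ((502.83355712890625, 193.9564666748047), (20.606874465942383, 49.18400955200195), 2.535452365875244) [0.49193427 0.16896432] [0.51250892 0.21851629]
[[257.0, 186.0], [254.7, 147.1], [372.9, 184.9], [374.8, 145.9], [255.9, 188.2], [253.4, 148.5], [374.3, 187.0], [376.2, 147.3]]
186 243 [112, 108, 112, 129, 149, 168, 179, 181, 181, 181, 181, 181, 181, 172, 152, 137, 129, 109, 92, 104, 123, 128, 128, 128, 129, 129, 129, 129, 130, 130, 131, 131, 130, 130, 130, 130] 352 [131, 131, 131, 131, 131, 131, 131, 131, 131, 131, 132, 132, 132, 132, 132, 132, 132, 132, 132, 132, 131, 131, 131, 132, 132, 127, 116, 106, 105, 105, 105, 105, 105, 105, 105, 105, 104, 104, 105, 116]
147 240 [75, 88, 117, 142, 159, 169, 174, 179, 182, 182, 182, 181, 181, 181, 173, 153, 136, 130, 114, 97, 107, 124, 129, 130, 130, 130, 131, 131, 131, 131, 130, 130, 130, 130, 130, 130] 354 [131, 131, 131, 131, 131, 131, 131, 131, 130, 130, 130, 130, 130, 130, 131, 131, 132, 132, 132, 133, 133, 133, 134, 133, 133, 132, 124, 112, 104, 103, 103, 103, 103, 105, 105, 105, 103, 103, 102, 102]
```

```bash
python3 -c "
from bench import workorder
print(workorder.sign_off())"
```

```text
the job is handed in; nothing more can be done
None
```

I packed both canisters, put the lid on and pushed the clamp to its stop, then handed the job in at about 43 s; no verdict came back. My last camera measurements put the lid about 4 mm off centre in x, nudged when a first pinch-swing of the clamp jammed at over 50 N of wrist force, and the clamp about 0.04 rad from its stop. I did not re-measure the bystanders or see the canisters again once the lid was on.

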